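Nest the fitting inner beaker in the brush-washing pot

ROBOT

A 6-joint arm with a two-finger parallel gripper is mounted at the origin on a cart in front of the work surface, level with it; the furniture and walls round the work are solid. World frame = base frame: x ahead of the robot, y to its left, z up, the work surface at z = 0. Lengths are in m, angles in rad, forces in N, time in s.
With the tool pointing down it reaches from about 0.35 to 0.775 m from the base axis. Payload 5.5 kg.
Tool frame: the origin (TCP) lies on the front face of the gripper's body, between the roots of the fingers; the fingertips stand tip_reach ahead of it and the grasp point (between the pads) lies 54 mm ahead of it (tip_reach is the distance from the TCP to the fingertips, in m); z points along the fingers, y is the line along which they close (so a half turn about z gives the same grasp; the last joint's range is limited). The gripper opens to 85 mm and grips with 20 to 120 N. Pads are 22 mm wide; open, the fingers measure 114 mm over their backs; the gripper's body (76 mm by 85 mm) begins 54 mm behind the grasp point. The pads swing forward as they close: fully open they stand 13 mm farther back than shut.
Start: joints at [-0.14, 0.313, 0.046, 1.304, 0, 1.431], TCP at [0.575, -0, 0.304] pointing down, gripper open.
Joint ranges: [-2.76, 2.76], [-0.86, 1.69], [-1.03, 1.26], [-2.2, 2.34], [-1.47, 1.5], [-3.14, 3.14]. Speed limits (rad/s): [2.57, 2.57, 3.14, 3.14, 3.14, 3.14].

INTERFACE

Orientations are given as a unit quaternion [x, y, z, w].
In Python, from workcell import sense, camera, camera_model, job_done, tip_reach gives the robot as it stands.
- The arm moves only by the tool arm_command, never from a script. Its argument "motion" is a list of rows, each an object of numbers: "tx", "ty", "tz": the shift along the tool's x, y, z scaled (see below); "ax", "ay", "az": the turn, a rotation vector about the tool's x, y, z scaled (see below). A call has 1 to 8 rows; each row is the pose to reach, as a shift and turn from the pose commanded when the call began, along the tool's axes at that moment, turning the shorter way round; what a row does not reach only later rows make up. The controller multiplies each number of a shift by 200 mm and each number of a turn by 360 degrees. A row lasts 1/10 s, in which the tool goes at most 50 mm and 8.59 degrees, less where a joint would pass 70% of its speed; a pose out of reach is approached as far as the arm can. A call with a number of a shift or a turn outside -1 to 1 is refused whole. A call with a gripper value outside its range is refused whole. "claw" is the closure, from 0 (fully open) to 1 (shut), set as the call begins (left out, the last holds). The fingers move at their own pace and stop on an object; "squeeze" is the grip in N (left out, the last holds). Time passes only in rows, so rows that repeat a pose let the fingers close. It gives the time, the measured TCP pose, the force, the opening and the grip force at its end, in the units of the state.
- sense(): the state, without advancing time (a new reading comes with each control period).
- camera(name): name is "scene" or "side" or "wrist"; returns the picture (384x512x3 uint8, blue, green, red); there is no depth.
- camera_model(name): a dict with "fovy" (degrees; the focal length in pixels is half the picture's height over the tangent of half this angle, whatever the lens; pixels are square), "cx", "cy" (the principal point, pixels), "D" ([k1, k2, p1, p2, k3] as OpenCV has them; the pictures are not rectified), "rvec" (rotation vector, rad) and "tvec" (3), from world to camera coordinates, as OpenCV has them. Camera axes: x right, y down, z forward; pixel columns grow to the right and rows downward; lengths in m; the calibration is good to about 2 mm. A picture is of the moment at which its call begins: read the wrist's pose just before it. camera_model takes no time and is no camera call; for the wrist camera it gives the pose at the moment of the call.
- job_done(): hands the job in; it is judged then, once.
The state is a dict: "clock": time; "qpos": joint angles; "dq": joint speeds; "effort": joint torques, N m; "tcp_pos": TCP position; "eef_rot": TCP orientation; "wrist_force": force on the tool from outside, world axes, zero at the start; "wrist_torque": the same for the moment, N m; "finger_gap": finger opening in m; "gripper_force": force on a finger pad.
Only numpy, scipy, OpenCV 4.12 (cv2) and the standard library are available. Lean on these libraries where they do the work, as an engineer would, in place of code of your own. Each camera call takes 0.05 s, during which the arm holds its last target. There are 200 camera calls.

TASK

The low steel brush-washing pot needs its inner beaker: of the three tall aluminium beakers on the table, pick the one that nests in it, that is the widest that still goes right down into the pot. Lower it in upright, holding it until it is at or nearly at the bottom, and let go; leave the pot standing where it is and the other two beakers standing upright on the table beside it.

Things in the scene. Friction and masses are not known exactly. Their poses are not given: they have to be found in the camera images.
- outer_pot: low open steel pot, 65 mm tall, 70 mm outside diameter, upright on the table, loose, 0.7 kg. Straight round bore 62 mm across; inner floor 5 mm above the underside; from 53 to 65 mm height the mouth flares to 74 mm inside, 82 mm outside. Wire ears stick out 12 mm at 42 mm height along its +-y. Origin: centre of its underside; z points up to the mouth.
- beaker_a: one of three open, straight-sided aluminium beakers that differ only in diameter: 33 mm outside (a rim bead in the top 4 mm adds 2.4 mm), 110 mm tall, about 60 g, upright on the table. Origin: centre of its underside; z points up to the open mouth; yaw does not matter. Can be gripped across the outside just below the rim.
- beaker_b: one of three open, straight-sided aluminium beakers that differ only in diameter: 50 mm outside (a rim bead in the top 4 mm adds 2.4 mm), 110 mm tall, about 90 g, upright on the table. Origin: centre of its underside; z points up to the open mouth; yaw does not matter. Can be gripped across the outside just below the rim.
- beaker_c: one of three open, straight-sided aluminium beakers that differ only in diameter: 68 mm outside (a rim bead in the top 4 mm adds 2.4 mm), 110 mm tall, about 130 g, upright on the table. Origin: centre of its underside; z points up to the open mouth; yaw does not matter. Can be gripped across the outside just below the rim.

How it is judged:
On the way:
1. the fitting beaker is lowered to within 25 mm of the pot's floor while still held (z of beaker_b in the frame of outer_pot between -0.005 and 0.03 m and horizontal distance between beaker_b and outer_pot below 0.015 m and contact force between the fingers and beaker_b above 0.5 N), for 0.05 s.
At the end, for the whole second after the job is handed in: The 50 mm beaker stands at rest on the pot's floor (within 7 mm), centred within 12 mm, upright within 10 degrees; the pot is upright on the table within 50 mm of its start; the other two beakers stand upright (10 degrees) on the table, axes over 65 mm from the pot's (z of beaker_b in the frame of outer_pot between 0 and 0.012 m and horizontal distance between beaker_b and outer_pot below 0.012 m and angle between each of beaker_b, beaker_a, beaker_c's own z axis and vertical below 0.17 rad and linear speed of beaker_b below 0.02 m/s and angle between outer_pot's own z axis and vertical below 0.1 rad and height (world z) of each of outer_pot, beaker_a, beaker_c below 0.015 m and distance of outer_pot from where it was at the start of the episode below 0.05 m and horizontal distance between each of beaker_a, beaker_c and outer_pot above 0.065 m); the robot touches nothing.
It also fails if it takes over 38 s, if anything falls off the work surface, if the arm or the gripper's body presses on something with over 40 N, if the wrist force passes 120 N, or if a joint passes its speed limit or range.

## Working session

There is one attempt and no reset: what is moved stays moved. The work goes in short steps, Python scripts to look and compute and a tool call to move; the robot and the scene stay as the last step left them, time stands still between calls to the robot, and variables do not carry over. Pictures are saved under pics/ and viewed, at most 10 in all, crops included, and the job is handed in when it is done.

Besides the shell and the picture viewer there is one more tool, called after ">>>" as name(argument=value, ...), one argument or row to a line, values as JSON. arm_command: Moves the arm, as the interface text tells. Shifts and turns lie within -1 to 1; 1 stands for 200 mm of shift or 360 degrees of turn. Its arguments: {"type":"object","properties":{"motion":{"type":"array"},"claw":{"type":"number"},"squeeze":{"type":"number"}},"required":["motion"]}

```bash
mkdir -p pics; python3 - <<'E'
from workcell import *
import cv2,numpy as np
print(tip_reach,sense())
ims=[camera(n) for n in("scene","side")]
for n,i in zip(("scene","side"),ims):
    cv2.imwrite(f"pics/{n}0.png",i); print(n,camera_model(n))
E
```

```text
0.0726 {'clock': 0.0, 'qpos': array([-1.39621646e-01,  3.13997733e-01,  4.49816047e-02,  1.30359607e+00,
       -8.49463655e-07,  1.43116818e+00]), 'dq': array([-0.00206171,  0.0001648 , -0.00065875,  0.00029778, -0.00090797,
       -0.00072799]), 'effort': array([-2.90074182e-03, -4.80629075e+01,  2.98531097e+01,  1.95313990e-02,
       -3.83516899e-04, -4.27451073e-05]), 'tcp_pos': array([5.74622506e-01, 3.07810101e-05, 3.03011341e-01]), 'eef_rot': array([ 7.07104191e-01,  7.07108789e-01, -5.46748172e-04, -7.24851402e-04]), 'wrist_force': array([-0.00658599,  0.17738299, -0.63948679]), 'wrist_torque': array([ 0.06086777, -0.02151629, -0.01154912]), 'gripper_force': 0.0, 'finger_gap': 0.08573607361861335}
scene {'fovy': 44.13652322612117, 'cx': 259.57155996246433, 'cy': 189.58352098604425, 'D': array([-0.17263047,  0.        ,  0.        ,  0.        ,  0.        ]), 'rvec': array([ 2.14259705, -0.62995314,  0.34715956]), 'tvec': array([-0.45336116,  0.18855967,  0.87865578])}
side {'fovy': 52.709031096515375, 'cx': 256.82360221631063, 'cy': 190.83805156065623, 'D': array([-0.09890707,  0.        ,  0.        ,  0.        ,  0.        ]), 'rvec': array([ 2.10464473, -0.38762293,  0.22408726]), 'tvec': array([-0.49265128,  0.12266386,  0.74205942])}
```

View pics/scene0.png

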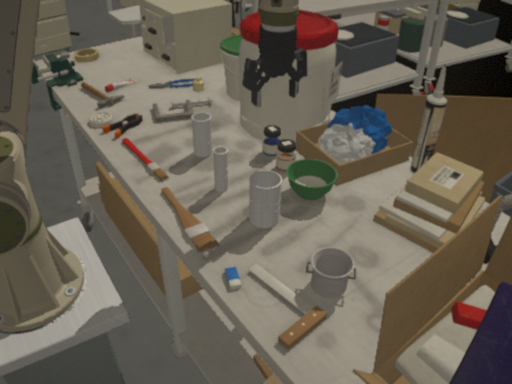

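View pics/side0.png

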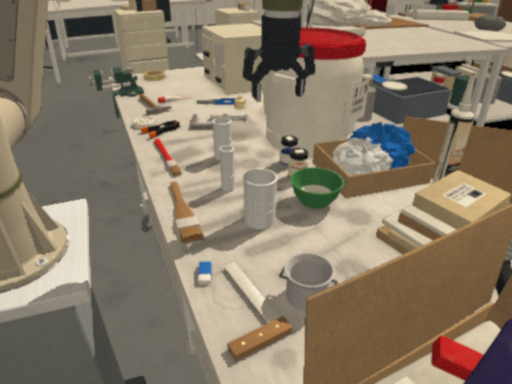

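Scene picture: the mid beaker (b) is at (202,135), thin a (221,170), wide c (264,200) and pot (332,273). In the side picture they are at (222,138), (227,168), (260,198) and (308,280). I'll triangulate their rim centres and look at enlarged crops.

```bash
cat > h.py <<'E'
import cv2,numpy as np
from workcell import *
def K(m):
    f=192/np.tan(np.radians(m["fovy"]/2)); return np.array([[f,0,m["cx"]],[0,f,m["cy"]],[0,0,1.]])
def ray(m,uv):
    p=cv2.undistortPoints(np.array([[uv]],float),K(m),m["D"])[0,0]
    R=cv2.Rodrigues(m["rvec"])[0]; return -R.T@m["tvec"], R.T@np.array([*p,1])
def onz(m,uv,z):
    o,d=ray(m,uv); return (o+d*(z-o[2])/d[2])
def proj(m,P): return cv2.projectPoints(np.atleast_2d(np.array(P,float)),m["rvec"],m["tvec"],K(m),m["D"])[0][:,0]
E
python3 - <<'E'
from h import *
S,D=camera_model("scene"),camera_model("side")
for n,s,d,z in [("b",(202,117),(222,121),.11),("a",(220,150),(227,149),.11),("c",(265,179),(261,175),.11),("pot",(333,261),(309,268),.065)]:
    print(n,onz(S,s,z).round(3),onz(D,d,z).round(3))
a=cv2.imread("pics/scene0.png");b=cv2.imread("pics/side0.png")
c=lambda i,x,y,w,h:cv2.resize(i[y:y+h,x:x+w],(400,300),interpolation=cv2.INTER_CUBIC)
cv2.imwrite("pics/crop.png",np.vstack([np.hstack([c(a,180,100,120,90),c(a,280,230,120,90)]),np.hstack([c(b,190,100,120,90),c(b,250,230,120,90)])]))
E
```

```text
b [0.523 0.242 0.11 ] [0.52 0.24 0.11]
a [0.483 0.078 0.11 ] [0.482 0.073 0.11 ]
c [ 0.507 -0.072  0.11 ] [ 0.511 -0.066  0.11 ]
pot [ 0.505 -0.302  0.065] [ 0.502 -0.302  0.065]
```

View pics/crop.png

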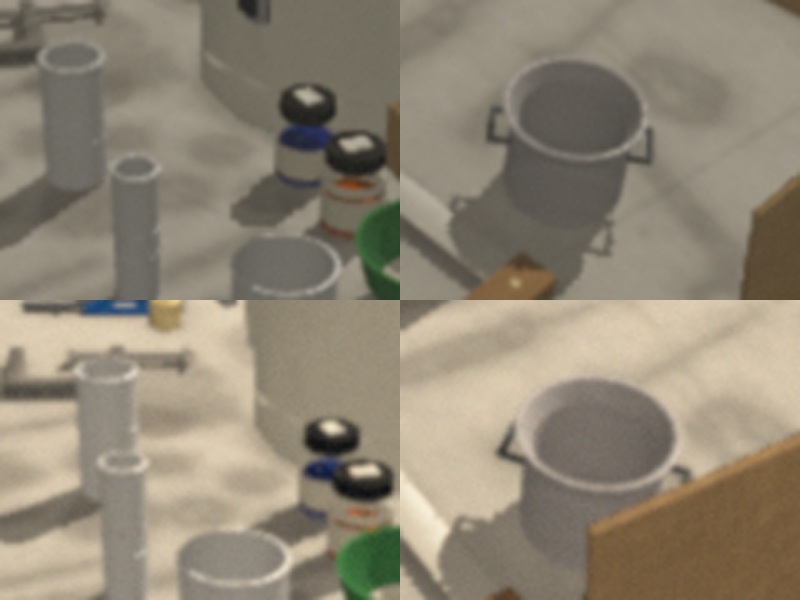

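Crop: the rims are crisp. Refined rim centres in the scene picture are b (201.6,117.1) and pot (332.5,262.4); in the side picture they are b (222.1,121.6) and pot (309.1,270.8). The closest solid neighbours are the bucket and the cardboard by the pot, so I'll check those once while making the first move.

```bash
python3 - <<'E'
from h import *
S,D=camera_model("scene"),camera_model("side")
for n,s,d,z in [("b",(201.6,117.1),(222.1,121.6),.11),("pot",(332.5,262.4),(309.1,270.8),.065),("bucketfront",(262,133),(285,150),0)]:
    print(n,onz(S,s,z).round(3),onz(D,d,z).round(3))
for n,s,d in [("boardTopcorner",(387,276),(308,300))]:
    (o,a),(p,b)=ray(S,s),ray(D,d)
    t=np.linalg.lstsq(np.c_[a,-b],p-o,rcond=None)[0]; print(n,o+a*t[0],p+b*t[1])
E
```

```text
b [0.521 0.242 0.11 ] [0.519 0.236 0.11 ]
pot [ 0.501 -0.305  0.065] [ 0.499 -0.308  0.065]
bucketfront [0.717 0.251 0.   ] [0.703 0.224 0.   ]
boardTopcorner [ 0.37322872 -0.51228594  0.29008037] [ 0.3650659  -0.52566249  0.27568649]
```

>>> arm_command(
  motion=[
    {"tx": 0.0, "ty": -0.26, "tz": 0},
    {"tx": 0.25, "ty": -0.26, "tz": 0},
    {"tx": 0.5, "ty": -0.26},
    {"tx": 0.75, "ty": -0.26},
    {"tx": 0.9, "ty": -0.26},
    {"tx": 0.9, "ty": -0.26},
    {"tx": 0.9, "ty": -0.26},
  ],
  claw=0,
)

```text
schema error: expected keys tx, ty, tz, ax, ay, az
```

```bash
python3 - <<'E'
from h import *
m=camera_model("wrist");im=camera("wrist");cv2.imwrite("pics/w1.png",im)
print(sense()["tcp_pos"],sense()["clock"]); print(proj(m,[[.522,.241,.11],[.483,.076,.11]]))
E
```

```text
[5.74743954e-01 1.68390401e-05 3.03194687e-01] 0.15
[[ 177.47702589 -156.92630235]
 [ 132.37402657   91.20784675]]
```

View pics/w1.png

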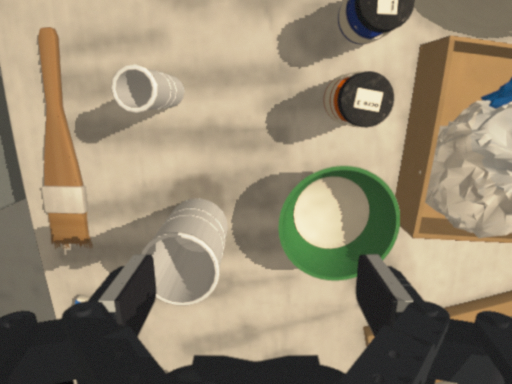

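The move was refused because each row needs all six keys. The wrist picture, taken from the start pose, shows a's rim at (135,89), which matches its predicted position to 3 px. c's rim is at (188,268). Moving now.

>>> arm_command(
  motion=[
    {"tx": 0, "ty": -0.25, "tz": 0, "ax": 0, "ay": 0, "az": 0},
    {"tx": 0.25, "ty": -0.26, "tz": 0, "ax": 0, "ay": 0, "az": 0},
    {"tx": 0.5, "ty": -0.26, "tz": 0, "ax": 0, "ay": 0, "az": 0},
    {"tx": 0.7, "ty": -0.26, "tz": 0, "ax": 0, "ay": 0, "az": 0},
    {"tx": 0.85, "ty": -0.26, "tz": 0, "ax": 0, "ay": 0, "az": 0},
    {"tx": 0.85, "ty": -0.26, "tz": 0, "ax": 0, "ay": 0, "az": 0},
    {"tx": 0.85, "ty": -0.26, "tz": 0, "ax": 0, "ay": 0, "az": 0},
  ],
  claw=0,
)

```text
clock: 0.85
tcp_pos: [0.5227, 0.1705, 0.3035]
eef_rot: [0.706, 0.708, -0.0, -0.0]
wrist_force: [-0.9, -0.4, 0.2]
finger_gap: 0.0855
gripper_force: 0.0
```

```bash
python3 - <<'E'
from h import *
m=camera_model("wrist");im=camera("wrist");cv2.imwrite("pics/w2.png",im)
print(sense()["tcp_pos"],sense()["eef_rot"],sense()["clock"]); print(proj(m,[[.522,.241,.11],[.483,.076,.11]]))
E
```

```text
[0.52284039 0.1697187  0.30356794] [ 7.06989189e-01  7.07224212e-01 -4.45624378e-04 -2.88779385e-05] 0.9
[[254.65480986  97.63785143]
 [209.64711528 293.78368163]]
```

View pics/w2.png

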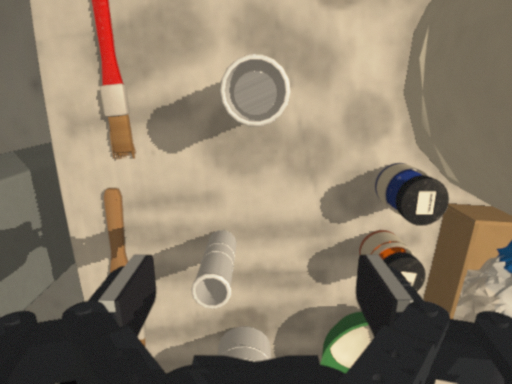

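Wrist view: b's rim is a crisp bright ring centred near (256,90), and a's rim is near (212,290). Fitting the ring next.

```bash
cat >> h.py <<'E'
def ring(im,c,r,th):
    g=cv2.cvtColor(im,cv2.COLOR_BGR2GRAY); k=np.zeros_like(g); cv2.circle(k,c,r,255,-1)
    b=((g>th)&(k>0)).astype(np.uint8)
    cs=cv2.findContours(b,cv2.RETR_EXTERNAL,cv2.CHAIN_APPROX_NONE)[0]
    return cv2.fitEllipse(cv2.convexHull(max(cs,key=len)))
E
python3 - <<'E'
from h import *
m=camera_model("wrist");im=cv2.imread("pics/w2.png")
for th in(200,210,220,230):
    e=ring(im,(256,90),44,th); print(th,e,onz(m,e[0],.11))
e=ring(im,(212,290),28,220);print(onz(m,e[0],.11),e)
E
```

```text
200 ((255.7840118408203, 89.3301773071289), (68.26728820800781, 69.79082489013672), 177.20733642578125) [0.52307365 0.24621421 0.11      ]
210 ((255.706298828125, 89.34676361083984), (67.6338119506836, 68.8589859008789), 12.26269817352295) [0.5230165  0.24620227 0.11      ]
220 ((270.0137023925781, 83.489990234375), (35.73384475708008, 53.00279235839844), 159.86373901367188) [0.53349704 0.25039579 0.11      ]
230 ((285.9154052734375, 79.38309478759766), (2.262937307357788, 11.362953186035156), 159.55284118652344) [0.54510125 0.25336165 0.11      ]
[0.49356093 0.08424334 0.11      ] ((221.361328125, 284.87677001953125), (12.431859016418457, 22.43221092224121), 135.9761199951172)
```

>>> arm_command(
  motion=[
    {"tx": 0.2, "ty": 0, "tz": 0, "ax": 0, "ay": 0, "az": 0},
    {"tx": 0.375, "ty": 0, "tz": 0, "ax": 0, "ay": 0, "az": 0},
    {"tx": 0.375, "ty": 0, "tz": 0.1, "ax": 0, "ay": 0, "az": 0},
    {"tx": 0.375, "ty": 0, "tz": 0.25, "ax": 0, "ay": 0, "az": 0},
    {"tx": 0.375, "ty": 0, "tz": 0.45, "ax": 0, "ay": 0, "az": 0},
    {"tx": 0.375, "ty": 0, "tz": 0.65, "ax": 0, "ay": 0, "az": 0},
    {"tx": 0.375, "ty": 0, "tz": 0.8, "ax": 0, "ay": 0, "az": 0},
    {"tx": 0.375, "ty": 0, "tz": 0.8, "ax": 0, "ay": 0, "az": 0},
  ],
)

```text
clock: 1.7
tcp_pos: [0.5204, 0.2425, 0.1394]
eef_rot: [0.708, 0.706, -0.004, -0.002]
wrist_force: [-0.9, 0.1, 0.0]
finger_gap: 0.0853
gripper_force: 0.0
```

>>> arm_command(
  motion=[
    {"tx": 0, "ty": 0, "tz": 0, "ax": 0, "ay": 0, "az": 0},
    {"tx": 0, "ty": 0, "tz": 0, "ax": 0, "ay": 0, "az": 0},
    {"tx": 0, "ty": 0, "tz": 0, "ax": 0, "ay": 0, "az": 0},
    {"tx": 0, "ty": 0, "tz": 0, "ax": 0, "ay": 0, "az": 0},
    {"tx": 0, "ty": 0, "tz": 0, "ax": 0, "ay": 0, "az": 0},
    {"tx": 0, "ty": 0, "tz": 0, "ax": 0, "ay": 0, "az": 0},
    {"tx": 0, "ty": 0, "tz": 0, "ax": 0, "ay": 0, "az": 0},
    {"tx": 0, "ty": 0, "tz": 0, "ax": 0, "ay": 0, "az": 0},
  ],
  claw=0.6,
  squeeze=25,
)

```text
clock: 2.5
tcp_pos: [0.5241, 0.2454, 0.1464]
eef_rot: [0.707, 0.707, 0.002, 0.001]
wrist_force: [-1.3, -0.8, 6.9]
finger_gap: 0.0508
gripper_force: 25.3
```

Gripped with the opening at 50.8 mm. Lifting.

>>> arm_command(
  motion=[
    {"tx": 0, "ty": 0, "tz": -0.05, "ax": 0, "ay": 0, "az": 0},
    {"tx": 0, "ty": 0, "tz": -0.15, "ax": 0, "ay": 0, "az": 0},
    {"tx": 0, "ty": 0, "tz": -0.3, "ax": 0, "ay": 0, "az": 0},
    {"tx": 0, "ty": 0, "tz": -0.5, "ax": 0, "ay": 0, "az": 0},
    {"tx": 0, "ty": 0, "tz": -0.7, "ax": 0, "ay": 0, "az": 0},
    {"tx": 0, "ty": 0, "tz": -0.85, "ax": 0, "ay": 0, "az": 0},
    {"tx": 0, "ty": 0, "tz": -0.9, "ax": 0, "ay": 0, "az": 0},
    {"tx": 0, "ty": 0, "tz": -0.9, "ax": 0, "ay": 0, "az": 0},
  ],
  squeeze=40,
)

```text
clock: 3.3
tcp_pos: [0.5237, 0.2452, 0.3259]
eef_rot: [0.707, 0.707, 0.002, 0.001]
wrist_force: [-0.2, 0.6, -2.0]
finger_gap: 0.05
gripper_force: 41.7
```

>>> arm_command(
  motion=[
    {"tx": -0.1, "ty": 0, "tz": 0, "ax": 0, "ay": 0, "az": 0},
    {"tx": -0.25, "ty": 0, "tz": 0, "ax": 0, "ay": 0, "az": 0},
    {"tx": -0.4, "ty": 0, "tz": 0, "ax": 0, "ay": 0, "az": 0},
    {"tx": -0.55, "ty": 0, "tz": 0, "ax": 0, "ay": 0, "az": 0},
    {"tx": -0.7, "ty": 0, "tz": 0, "ax": 0, "ay": 0, "az": 0},
    {"tx": -0.85, "ty": 0, "tz": 0, "ax": 0, "ay": 0, "az": 0},
    {"tx": -0.95, "ty": 0, "tz": 0, "ax": 0, "ay": 0, "az": 0},
    {"tx": -0.95, "ty": 0, "tz": 0, "ax": 0, "ay": 0, "az": 0},
  ],
)

```text
clock: 4.1
tcp_pos: [0.5223, 0.0528, 0.3216]
eef_rot: [0.708, 0.706, -0.001, -0.001]
wrist_force: [-0.4, 0.3, -1.1]
finger_gap: 0.0501
gripper_force: 41.7
```

>>> arm_command(
  motion=[
    {"tx": -0.1, "ty": 0, "tz": 0, "ax": 0, "ay": 0, "az": 0},
    {"tx": -0.25, "ty": 0, "tz": 0, "ax": 0, "ay": 0, "az": 0},
    {"tx": -0.4, "ty": 0, "tz": 0, "ax": 0, "ay": 0, "az": 0},
    {"tx": -0.55, "ty": 0, "tz": 0, "ax": 0, "ay": 0, "az": 0},
    {"tx": -0.7, "ty": -0.1, "tz": 0, "ax": 0, "ay": 0, "az": 0},
    {"tx": -0.85, "ty": -0.1, "tz": 0, "ax": 0, "ay": 0, "az": 0},
    {"tx": -1, "ty": -0.1, "tz": 0, "ax": 0, "ay": 0, "az": 0},
    {"tx": -1, "ty": -0.1, "tz": 0, "ax": 0, "ay": 0, "az": 0},
  ],
)

```text
clock: 4.9
tcp_pos: [0.5029, -0.1471, 0.3221]
eef_rot: [0.708, 0.706, -0.001, -0.001]
wrist_force: [-0.8, -0.1, -1.8]
finger_gap: 0.0501
gripper_force: 42.0
```

```bash
python3 - <<'E'
from h import *
m=camera_model("wrist");im=camera("wrist")
s=sense();print(s["tcp_pos"],s["eef_rot"],s["clock"],s["gripper_force"],s["finger_gap"]); print(proj(m,[[.5,-.306,.065]]))
a,b=camera("scene"),camera("side")
for n,i in zip(("w3","s3","d3"),(im,a,b)): cv2.imwrite(f"pics/{n}.png",i)
r=lambda i:cv2.resize(i,(400,300))
cv2.imwrite("pics/all3.png",np.vstack([np.hstack([r(im),r(a)]),np.hstack([r(b),r(b)])]))
E
```

```text
[ 0.50269535 -0.14563701  0.3221515 ] [ 7.07919575e-01  7.06291802e-01 -2.76718905e-04 -1.29992197e-03] 4.95 42.02471893426264 0.0496314866053123
[[253.3320516  313.53120982]]
```

View pics/all3.png

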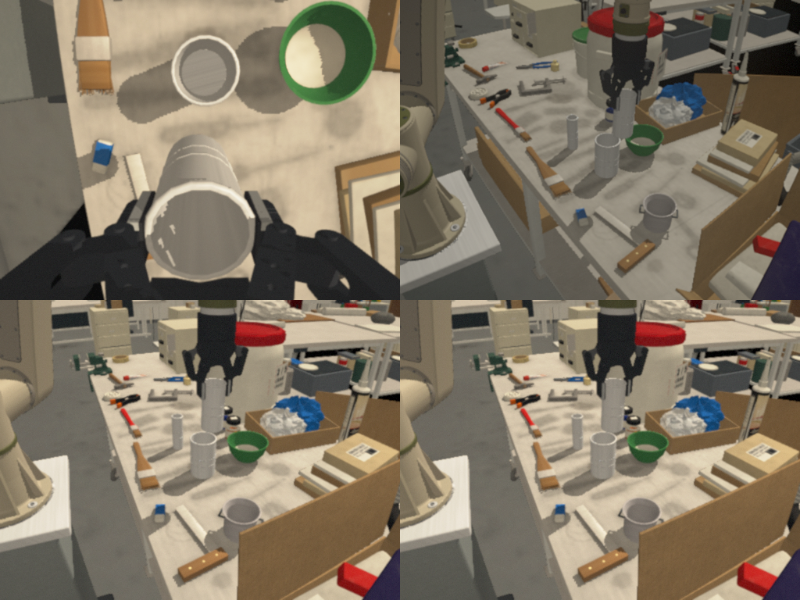

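The beaker hangs upright in the grip, and pot, a and c are undisturbed. The beaker hides the pot from the wrist camera, so I'll pass slightly beyond the pot (to y ≈ -0.375) to see its mouth.

>>> arm_command(
  motion=[
    {"tx": -0.1, "ty": 0, "tz": 0, "ax": 0, "ay": 0, "az": 0},
    {"tx": -0.25, "ty": 0, "tz": 0, "ax": 0, "ay": 0, "az": 0},
    {"tx": -0.4, "ty": 0, "tz": 0, "ax": 0, "ay": 0, "az": 0},
    {"tx": -0.55, "ty": 0, "tz": 0, "ax": 0, "ay": 0, "az": 0},
    {"tx": -0.7, "ty": 0, "tz": 0, "ax": 0, "ay": 0, "az": 0},
    {"tx": -0.85, "ty": 0, "tz": 0, "ax": 0, "ay": 0, "az": 0},
    {"tx": -1, "ty": 0, "tz": 0, "ax": 0, "ay": 0, "az": 0},
    {"tx": -1, "ty": 0, "tz": 0, "ax": 0, "ay": 0, "az": 0},
  ],
)

```text
clock: 5.85
tcp_pos: [0.5035, -0.3468, 0.3226]
eef_rot: [0.708, 0.707, -0.0, -0.0]
wrist_force: [-0.7, 0.6, -1.3]
finger_gap: 0.0502
gripper_force: 42.1
```

>>> arm_command(
  motion=[
    {"tx": -0.07, "ty": 0, "tz": 0, "ax": 0, "ay": 0, "az": 0},
    {"tx": -0.15, "ty": 0, "tz": 0, "ax": 0, "ay": 0, "az": 0},
    {"tx": -0.15, "ty": 0, "tz": 0, "ax": 0, "ay": 0, "az": 0},
    {"tx": -0.15, "ty": 0, "tz": 0, "ax": 0, "ay": 0, "az": 0},
    {"tx": -0.15, "ty": 0, "tz": 0, "ax": 0, "ay": 0, "az": 0},
  ],
)

```text
clock: 6.35
tcp_pos: [0.5031, -0.3744, 0.324]
eef_rot: [0.707, 0.707, 0.0, -0.0]
wrist_force: [-0.8, -0.3, -0.7]
finger_gap: 0.0495
gripper_force: 42.1
```

```bash
python3 - <<'E'
from h import *
m=camera_model("wrist");s=sense();im=camera("wrist")
print(s["tcp_pos"],s["eef_rot"],s["clock"],s["gripper_force"]); print(proj(m,[[.5,-.306,.065]]))
cv2.imwrite("pics/w4.png",im)
E
```

```text
[ 0.5031262  -0.37444914  0.3239753 ] [ 7.06908061e-01  7.07305423e-01  1.38062443e-04 -1.12693763e-04] 6.35 42.0736971727456
[[251.97647624 100.15488017]]
```

View pics/w4.png

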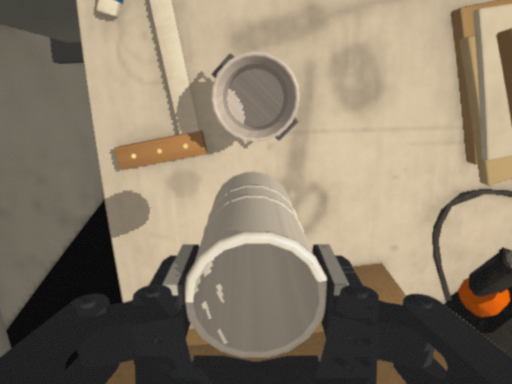

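The wrist picture shows the pot mouth centred near (256,96), spanning x 213–299 and y 52–140. The held beaker's rim is centred near (257,296).

```bash
python3 - <<'E'
from h import *
m=camera_model("wrist")
im=cv2.imread("pics/w4.png")
for th in (165,175,185):
  g=cv2.cvtColor(im,cv2.COLOR_BGR2GRAY); 
e=cv2.HoughCircles(cv2.medianBlur(g,3)[30:160,180:330],cv2.HOUGH_GRADIENT,1,5,param1=120,param2=20,minRadius=38,maxRadius=48);print(e[0][:3]+np.array([180,30,0]))
print(onz(m,(256,96),.065),[onz(m,(x,y),.065)[:2] for x,y in((213,96),(299,96),(256,52),(256,140))])
print("beaker rim",onz(m,(257,296),.288),onz(m,(186,296),.288)-onz(m,(327,296),.288))
E
```

```text
[[254.5         97.5         41.90000153]
 [249.5         98.5         46.29999924]
 [258.5         94.5         47.40000153]]
[ 0.50372716 -0.30225397  0.065     ] [array([ 0.46401098, -0.30222831]), array([ 0.54345078, -0.30204827]), array([ 0.50362966, -0.26372048]), array([ 0.50383119, -0.34282159])]
beaker rim [ 0.50382739 -0.37096635  0.288     ] [-4.99793113e-02 -8.66384445e-05  0.00000000e+00]
```

Going over the pot and lowering to just above the mouth, then checking in the external views.

>>> arm_command(
  motion=[
    {"tx": 0.15, "ty": 0, "tz": 0, "ax": 0, "ay": 0, "az": 0},
    {"tx": 0.3, "ty": 0, "tz": 0, "ax": 0, "ay": 0, "az": 0},
    {"tx": 0.345, "ty": 0, "tz": 0, "ax": 0, "ay": 0, "az": 0},
    {"tx": 0.345, "ty": 0, "tz": 0.15, "ax": 0, "ay": 0, "az": 0},
    {"tx": 0.345, "ty": 0, "tz": 0.3, "ax": 0, "ay": 0, "az": 0},
    {"tx": 0.345, "ty": 0, "tz": 0.45, "ax": 0, "ay": 0, "az": 0},
    {"tx": 0.345, "ty": 0, "tz": 0.5, "ax": 0, "ay": 0, "az": 0},
    {"tx": 0.345, "ty": 0, "tz": 0.5, "ax": 0, "ay": 0, "az": 0},
  ],
)

```text
clock: 7.2
tcp_pos: [0.5023, -0.3054, 0.2226]
eef_rot: [0.707, 0.707, -0.0, -0.002]
wrist_force: [-0.4, 0.3, -1.1]
finger_gap: 0.0498
gripper_force: 42.1
```

```bash
python3 - <<'E'
from h import *
a,b=camera("scene"),camera("side"); s=sense();print(s["tcp_pos"],s["eef_rot"],s["clock"],s["wrist_force"],s["finger_gap"])
c=lambda i,x,y:cv2.resize(i[y:y+160,x:x+106],(400,600),interpolation=cv2.INTER_CUBIC)
cv2.imwrite("pics/ab5.png",np.hstack([c(a,280,160),c(b,255,170)]))
cv2.imwrite("pics/s5.png",a);cv2.imwrite("pics/d5.png",b)
E
```

```text
[ 0.50353927 -0.30647134  0.22519289] [7.07105900e-01 7.07107147e-01 9.38269156e-05 8.48335236e-04] 7.3 [ 1.5435202  -0.65846214 -0.60359751] 0.049880838631498094
```

View pics/ab5.png

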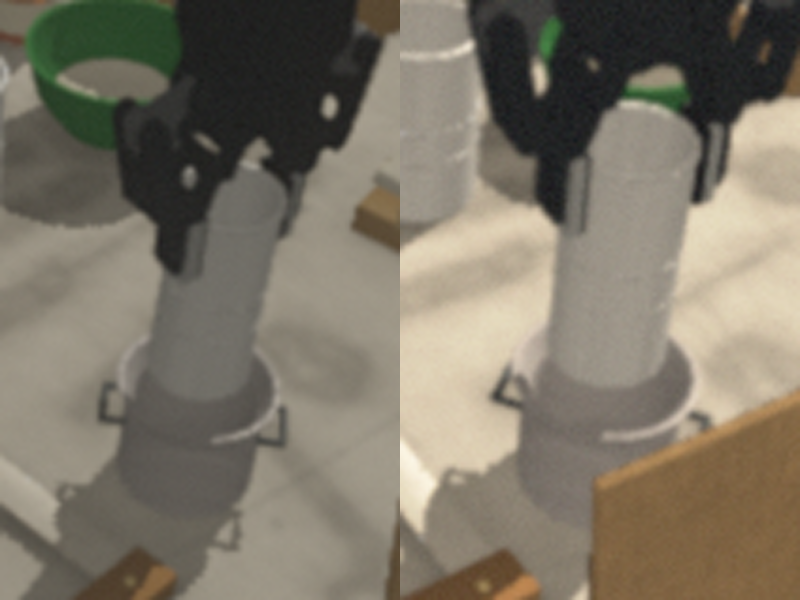

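The beaker is laterally centred over the mouth in both views: bottom at x≈200 against the pot's 199 (scene), and 607 against 602 (side). Next, the check along the viewing depth.

```bash
python3 - <<'E'
from h import *
t=np.linspace(0,2*np.pi,120)
def low(m,c,r,z): 
    p=proj(m,np.c_[c[0]+r*np.cos(t),c[1]+r*np.sin(t),0*t+z]); return p[:,0].min(),p[:,0].max(),p[:,1].min(),p[:,1].max()
for n,x0,y0,bo,pot in (("scene",280,160,(152,250,402),(118,280,443)),("side",255,170,(148,265,387),(110,295,443))):
    m=camera_model(n); f=lambda q:(x0+q[0]/3.774,x0+q[1]/3.774,y0+q[2]/3.75)
    print(n,"beaker pred",np.round(low(m,(.5035,-.304),.025,.078),1),"seen",np.round(f(bo),1))
    print("  pot pred",np.round(low(m,(.5035,-.303),.041,.065),1),"seen",np.round(f(pot),1))
E
```

```text
scene beaker pred [320.3 347.5 247.3 266.6] seen [320.3 346.2 267.2]
  pot pred [310.6 354.8 246.1 277.8] seen [311.3 354.2 278.1]
side beaker pred [295.7 327.  252.2 273.6] seen [294.2 325.2 273.2]
  pot pred [285.  335.8 251.4 286.7] seen [284.1 333.2 288.1]
```

Both predictions agree to about a pixel. Lowering.

>>> arm_command(
  motion=[
    {"tx": 0, "ty": 0, "tz": 0.05, "ax": 0, "ay": 0, "az": 0},
    {"tx": 0, "ty": 0, "tz": 0.1, "ax": 0, "ay": 0, "az": 0},
    {"tx": 0, "ty": 0, "tz": 0.15, "ax": 0, "ay": 0, "az": 0},
    {"tx": 0, "ty": 0, "tz": 0.2, "ax": 0, "ay": 0, "az": 0},
    {"tx": 0, "ty": 0, "tz": 0.25, "ax": 0, "ay": 0, "az": 0},
    {"tx": 0, "ty": 0, "tz": 0.29, "ax": 0, "ay": 0, "az": 0},
    {"tx": 0, "ty": 0, "tz": 0.32, "ax": 0, "ay": 0, "az": 0},
    {"tx": 0, "ty": 0, "tz": 0.32, "ax": 0, "ay": 0, "az": 0},
  ],
)

```text
clock: 8.1
tcp_pos: [0.5026, -0.3056, 0.1587]
eef_rot: [0.707, 0.707, -0.0, -0.001]
wrist_force: [-0.6, 0.6, -1.9]
finger_gap: 0.05
gripper_force: 42.1
```

No contact so far, with the beaker about 8 mm above the pot's floor. Lowering the rest in small steps.

>>> arm_command(
  motion=[
    {"tx": 0, "ty": 0, "tz": 0.01, "ax": 0, "ay": 0, "az": 0},
    {"tx": 0, "ty": 0, "tz": 0.02, "ax": 0, "ay": 0, "az": 0},
    {"tx": 0, "ty": 0, "tz": 0.03, "ax": 0, "ay": 0, "az": 0},
    {"tx": 0, "ty": 0, "tz": 0.035, "ax": 0, "ay": 0, "az": 0},
    {"tx": 0, "ty": 0, "tz": 0.035, "ax": 0, "ay": 0, "az": 0},
    {"tx": 0, "ty": 0, "tz": 0.035, "ax": 0, "ay": 0, "az": 0},
  ],
)

```text
clock: 8.7
tcp_pos: [0.5031, -0.306, 0.153]
eef_rot: [0.707, 0.707, 0.0, 0.0]
wrist_force: [0.6, 0.6, -1.5]
finger_gap: 0.05
gripper_force: 42.1
```

>>> arm_command(
  motion=[
    {"tx": 0, "ty": 0, "tz": 0.005, "ax": 0, "ay": 0, "az": 0},
    {"tx": 0, "ty": 0, "tz": 0.005, "ax": 0, "ay": 0, "az": 0},
    {"tx": 0, "ty": 0, "tz": 0.005, "ax": 0, "ay": 0, "az": 0},
    {"tx": 0, "ty": 0, "tz": 0.005, "ax": 0, "ay": 0, "az": 0},
    {"tx": 0, "ty": 0, "tz": 0.005, "ax": 0, "ay": 0, "az": 0},
    {"tx": 0, "ty": 0, "tz": 0.005, "ax": 0, "ay": 0, "az": 0},
    {"tx": 0, "ty": 0, "tz": 0.005, "ax": 0, "ay": 0, "az": 0},
    {"tx": 0, "ty": 0, "tz": 0.005, "ax": 0, "ay": 0, "az": 0},
  ],
  claw=0,
)

```text
clock: 9.5
tcp_pos: [0.5031, -0.306, 0.1519]
eef_rot: [0.707, 0.707, 0.0, 0.0]
wrist_force: [0.9, -0.5, 0.2]
finger_gap: 0.0855
gripper_force: 0.0
```

>>> arm_command(
  motion=[
    {"tx": 0, "ty": 0, "tz": -0.05, "ax": 0, "ay": 0, "az": 0},
    {"tx": 0, "ty": 0, "tz": -0.15, "ax": 0, "ay": 0, "az": 0},
    {"tx": 0, "ty": 0, "tz": -0.3, "ax": 0, "ay": 0, "az": 0},
    {"tx": 0, "ty": 0, "tz": -0.5, "ax": 0, "ay": 0, "az": 0},
    {"tx": 0, "ty": 0, "tz": -0.65, "ax": 0, "ay": 0, "az": 0},
    {"tx": 0, "ty": 0, "tz": -0.7, "ax": 0, "ay": 0, "az": 0},
    {"tx": 0, "ty": 0, "tz": -0.7, "ax": 0, "ay": 0, "az": 0},
  ],
)

```text
clock: 10.2
tcp_pos: [0.5037, -0.3065, 0.2941]
eef_rot: [0.707, 0.707, 0.0, 0.002]
wrist_force: [0.3, 0.2, 0.1]
finger_gap: 0.0853
gripper_force: 0.0
```

```bash
python3 - <<'E'
from h import *
a,b=camera("scene"),camera("side"); s=sense();print(s["tcp_pos"],s["clock"],s["wrist_force"])
c=lambda i,x,y:cv2.resize(i[y:y+240,x:x+160],(400,600),interpolation=cv2.INTER_CUBIC)
cv2.imwrite("pics/ab6.png",np.hstack([c(a,210,100),c(b,210,100)]))
E
```

```text
[ 0.50269234 -0.30575919  0.29088843] 10.3 [-1.16027847 -0.03693156 -0.45671333]
```

View pics/ab6.png

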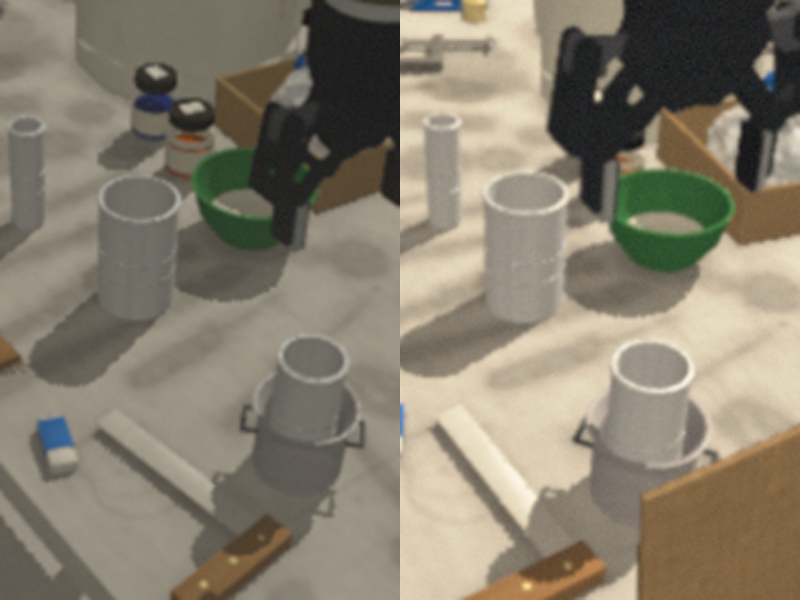

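The beaker stands upright and centred in the pot (crop about (312,385) scene, (648,400) side). The pot hasn't moved, a and c stand untouched, and the gripper is clear.

```bash
python3 -c "from workcell import *; print(job_done())"
```

```text
the job is handed in; nothing more can be done
None
```

The 50 mm beaker (beaker_b) was lowered into the pot while held, released about 2 mm above its floor, and in the last pictures stands upright and centred; the pot and the other two beakers look undisturbed, and the job was handed in at about 10.3 s (no verdict was returned).

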